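# Seat the keyed ring holder in the ball vise and hold it down

## Robot

A 6-joint arm with a two-finger parallel gripper is mounted at the origin on the work surface. World frame = base frame: x ahead of the robot, y to its left, z up, the work surface at z = 0. Lengths are in m, angles in rad, forces in N, time in s.
With the tool pointing down it reaches from about 0.4 to 0.825 m from the base axis. Payload 7 kg.
Tool frame: the origin (TCP) lies at the very end of the fingers, on their centre line; the grasp point (between the pads) lies arm.hold_point_z behind it (arm.hold_point_z is the distance from the TCP to the grasp point, in m); z points along the fingers, y is the line along which they close (so a half turn about z gives the same grasp; the last joint's range is limited). The gripper opens to 88 mm and grips with 3 to 60 N. Pads are 19 mm wide; open, the fingers measure 130 mm over their backs; the gripper's body (78 mm by 193 mm) begins 47 mm behind the grasp point.
Start: joints at [-0.871, 0.359, 0.012, 0, -1.224, -0.288], TCP at [0.27, -0.619, 0.227] pointing down, gripper open.
Joint ranges: [-3.07, 3.07], [-1.43, 2.12], [-1.02, 1.25], [-3.03, 1.67], [-3.05, -0], [-3.03, 3.03]. Speed limits (rad/s): [2.39, 2.39, 3.01, 3.14, 3.14, 3.14].

## Interface

Orientations are given as [roll, pitch, yaw] about the fixed x, y, z axes, in that order (R = Rz(yaw) Ry(pitch) Rx(roll)).
In Python, from station import arm gives the robot as it stands.
- The arm moves only by the tool creep_tool, called as name(argument=value, ...), one argument or row to a line, values as JSON. Schema: {"type":"object","properties":{"increments":{"type":"array","items":{"type":"object","properties":{"aperture":{"type":"number"},"sx":{"type":"number"},"sy":{"type":"number"},"sz":{"type":"number"},"spin":{"type":"number"}},"additionalProperties":false,"required":["aperture"]},"minItems":1,"maxItems":20},"squeeze":{"type":"number"},"only":{"type":"string"},"quiet":{"type":"boolean"},"lines":{"type":"string"}},"required":["increments"],"additionalProperties":false}. increments is a list of rows, 1 to 20 of them, each an object with the fields aperture (the finger opening in m), sx, sy, sz (the shift in a scale on which 1.0 is 0.75 m), spin (a turn about the tool's z in shares of 4 rad (1.0 is 4 rad)); a field left out counts as zero (the opening has to be given); each row is the pose to reach, as a shift and turn from the pose commanded when the call began, along the tool's axes at that moment; what a row does not reach only later rows make up. A row lasts 1/12 s, in which the tool goes at most 0.0417 m and 0.125 rad, less where a joint would pass 70% of its speed; a pose out of reach is approached as far as the arm can. The fingers move at their own pace and stop on an object; squeeze is the grip in N (left out, the last holds). Time passes only in rows, so rows that do not move let the fingers close. The tool returns the time, the measured TCP pose, the force, the opening and the grip force at its end. only (a regular expression) keeps the lines of the reply that match it, lines (a string "A,B") keeps lines A to B, and quiet returns only ok. Shift and turn numbers lie between -1 and 1, and a call with a number outside is refused. Input that does not fit is refused with a message, and nothing moves.
- arm.get_state(): the state, without advancing time (a new reading comes with each control period).
- arm.grab_frame(name): name is "side" or "top" or "wrist"; returns the picture (480x640x3 uint8, red, green, blue); there is no depth.
- arm.camera_params(name): a dict with "fx", "fy", "cx", "cy" (pixels), "T" (4x4, takes a point from camera to world coordinates); the wrist camera has in their place "hand_eye" (4x4, takes a point from camera to tool coordinates, whose origin is the TCP and whose axes are the flange's). Camera axes: x right, y down, z forward; pixel columns grow to the right and rows downward; lengths in m; the calibration is good to about 2 mm. The wrist camera is an equidistant fisheye: a pixel r from the principal point sees the ray r / f radians off the axis. A picture is of the moment at which its call begins: read the wrist's pose just before it. camera_params takes no time and is no camera call.
- arm.job_done(): hands the job in; it is judged then, once.
The state is a dict: "t": time; "q": joint angles; "qd": joint speeds; "joint_efforts": joint torques, N m; "eef_pos": TCP position; "ee_rot": TCP orientation; "force": force on the tool from outside, world axes, zero at the start; "moment": the same for the moment, N m; "width": finger opening in m; "gripper_force": force on a finger pad.
Only numpy, scipy, OpenCV 4.12 (cv2) and the standard library are available. Lean on these libraries where they do the work, as an engineer would, in place of code of your own. Each camera call takes 0.05 s, during which the arm holds its last target. There are 200 camera calls.

## Task

Lift the ring holder (the fixture with the slim stepped nose that carries a gold ring) out of the wooden stand, put its shank into the bore of the ball vise and turn it until its key slips into the keyway. Then push it fully home against the spring ejector, flange flush on the hub, and finish still holding it in the gripper and pressing it down there, so that I can tighten the clamp screw: do not let go. Leave the other things on the bench where they are.

Things in the scene. Friction and masses are not known exactly. Their poses are not given: they have to be found in the camera images.
- ring_holder: Ring holder: loose aluminium fixture, 0.2 to 0.35 kg, upright in either hole of the stand, flange on the stand's top, shank in the hole. Origin: centre of the flange's underside; z up its axis, x towards its key (within 0.6 rad of the stand's x). Flange 50 mm diameter, 8 thick, a 6 mm rib on its rim above the key; top: slim steel nose (17 mm, gold ring 22 mm) up to 76 mm above the origin.
- holder_flats (a point): Point to grip the ring holder: on its axis, 41 mm above its origin, axes as the holder's. Here is a block with two spanner flats, 30 mm apart along y, 26 mm wide along x, from 20 to 54 mm above the origin. Below it a round body, 40 mm diameter, down to the flange.
- holder_key (a point): Foot of the ring holder's key: 22 mm below its origin, 14 mm out along its x. The shank under the flange is round steel, 24 mm diameter, 34 mm long, foot chamfered 2 mm. The key, 8 mm wide, stands out to radius 16 mm and runs from 6 to 22 mm below the flange, so the shank's last 12 mm are plain and round.
- plate_holder: Plate holder in the stand's other hole, to be left alone: same shank, key, flange and body, but on top a flat disc 48 mm diameter, 54 to 64 mm above its origin, with four short pins. Origin: centre of the flange's underside.
- stand: Fixed wooden block 90 (x) by 220 (y) by 50 mm high, origin at the centre of its underside, with two through holes 35 mm diameter at y = -55 and +55 mm. Either fixture may stand in either hole.
- vise: Engraver's ball vise, fixed: dark turntable disc 180 mm diameter, 14 mm high, rubber ring, aluminium ball 116 mm, on top a steel hub 56 mm diameter, 20 mm high, its face 137 mm above the bench. Origin on the bench under its vertical axis. A clamp screw (15 mm head) stands out of the hub's side to 52 mm from the axis, just below the face, 90 degrees clockwise (from above) from the keyway.
- hub_face (a point): Centre of the bore's mouth in the hub's face, 137 mm above the bench; the holder's origin lies here when fully home. Axes as vise. Bore 26 mm diameter, 38 deep, with one keyway 10.5 mm wide, out to radius 17.5 mm, all the way down. The head is braked (holds 3 N m) with the keyway up to 0.5 rad either side of this x axis: angle not given; look for the notch or feel for it by turning.
- ejector (a joint): How far the brass spring ejector in the bore is pushed down, m: 0 when free (its top 26 mm below the hub face), 0.008 with a holder fully home, stop at 0.010. It pushes up with 4 N at 0 and 10 N at 0.008, so a holder let go rises off the face. A key not over the keyway rests on the hub face, flange 22 mm above it; the key has about 0.1 rad of play either way in the keyway.
- bead_pot: Round wooden pot, 54 mm diameter, 27 mm high, loose, to be left alone.
- brass_plate: Brass practice plate 55 by 55 by 4 mm, loose, to be left alone.
- graver: Graver with a wooden palm grip, about 120 mm long and 24 mm wide, loose, to be left alone.
Not all that is in view belongs to the job. Leave any blue or orange look-alike of the ring_holder alone. Of the things that look like the stand, take the one that is farthest to the robot's left at the start.

How it is judged:
By the outcome, as a careful person would: the job done as asked, in the order asked, and still so for the second after the job is handed in, while the arm keeps its last pose, push and grip.
It also fails if it takes over 58 s, if anything falls off the work surface, if the arm or the gripper's body presses on something with over 40 N, if the wrist force passes 120 N, or if a joint passes its speed limit or range.

## Working session

There is one attempt and no reset: what is moved stays moved. The work goes in short steps, Python scripts to look and compute and a tool call to move; the robot and the scene stay as the last step left them, time stands still between calls to the robot, and variables do not carry over. Pictures are saved under pics/ and viewed, at most 10 in all, crops included, and the job is handed in when it is done.

```bash
mkdir -p pics; ls; python3 - <<'E'
from station import arm
import cv2,numpy as np
np.set_printoptions(precision=4,suppress=True)
s=arm.get_state();print(s);print(arm.hold_point_z)
for n in("side","top","wrist"):
    p=arm.camera_params(n);print(n,p)
    cv2.imwrite(f"pics/{n}0.png",arm.grab_frame(n)[:,:,::-1])
E
```

```text
pics
{'t': 0.0, 'q': array([-0.8709,  0.3594,  0.011 , -0.0004, -1.2241, -0.2881]), 'qd': array([ 0.0005, -0.0012,  0.001 , -0.0011, -0.0014, -0.001 ]), 'joint_efforts': array([ -0.0016, -58.2718,  29.3047,   6.9969,   0.0068,  -0.0002]), 'eef_pos': array([ 0.2699, -0.6181,  0.2256]), 'ee_rot': array([ 3.1399, -0.0001, -2.7299]), 'force': array([-1.039 ,  0.6653, -0.292 ]), 'moment': array([-0.0544, -0.0395, -0.0328]), 'gripper_force': 0.0, 'width': 0.08744850336430034}
0.0188
side {'fx': 516.4480099825477, 'fy': 516.4480099825477, 'cx': 332.82896977795605, 'cy': 237.86006667698183, 'T': array([[-0.9643, -0.2093,  0.1624,  0.3048],
       [-0.265 ,  0.7562, -0.5983,  0.7694],
       [ 0.0024, -0.6199, -0.7847,  1.0463],
       [ 0.    ,  0.    ,  0.    ,  1.    ]])}
top {'fx': 524.4377640022963, 'fy': 524.4377640022963, 'cx': 327.4009675825423, 'cy': 234.04200703132346, 'T': array([[ 0.0242, -0.983 ,  0.1822,  0.3257],
       [-0.9992, -0.0293, -0.0253,  0.0358],
       [ 0.0302, -0.1814, -0.9829,  1.1367],
       [ 0.    ,  0.    ,  0.    ,  1.    ]])}
wrist {'fx': 371.64829954431775, 'fy': 371.64829954431775, 'cx': 316.9509096611316, 'cy': 236.6923160833635, 'hand_eye': array([[-0.0009, -0.9662, -0.2577,  0.069 ],
       [ 1.    , -0.0009, -0.0001,  0.0007],
       [-0.0001, -0.2577,  0.9662, -0.1577],
       [ 0.    ,  0.    ,  0.    ,  1.    ]])}
```

View pics/top0.png

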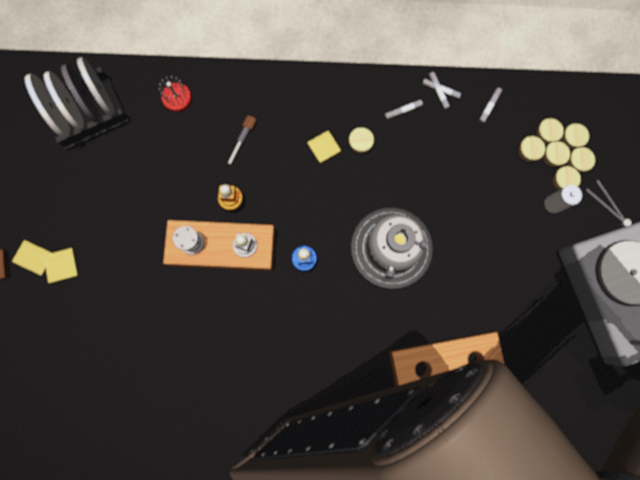

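View pics/side0.png

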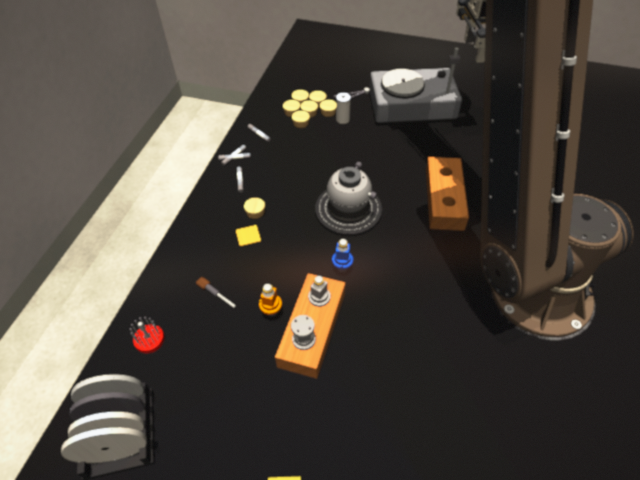

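Top view: the stand is the wooden block at (219,245). It holds the plate holder at (187,238) and the silver ring holder at (245,243); the vise is at (393,245). Things that could be mistaken for the ring holder are the blue one at (304,257) and the orange one at (229,195); the empty block at (448,358) could be mistaken for the stand. I choose the silver one at top (245,243) / side (319,288), and check it in a close crop.

```bash
python3 - <<'E'
import cv2,numpy as np
t=cv2.imread('pics/top0.png');s=cv2.imread('pics/side0.png')
c=lambda im,x,y,w,h,k:cv2.resize(im[y:y+h,x:x+w],None,fx=k,fy=k,interpolation=cv2.INTER_CUBIC)
# 400x300 tiles: 80x60 at x5
a=[c(t,205,215,80,60,5),c(t,360,215,80,60,5),c(s,280,260,80,60,5),c(s,310,155,80,60,5)]
cv2.imwrite('pics/crop1.png',np.vstack([np.hstack(a[:2]),np.hstack(a[2:])]))
E
```

```text
(no output)
```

View pics/crop1.png

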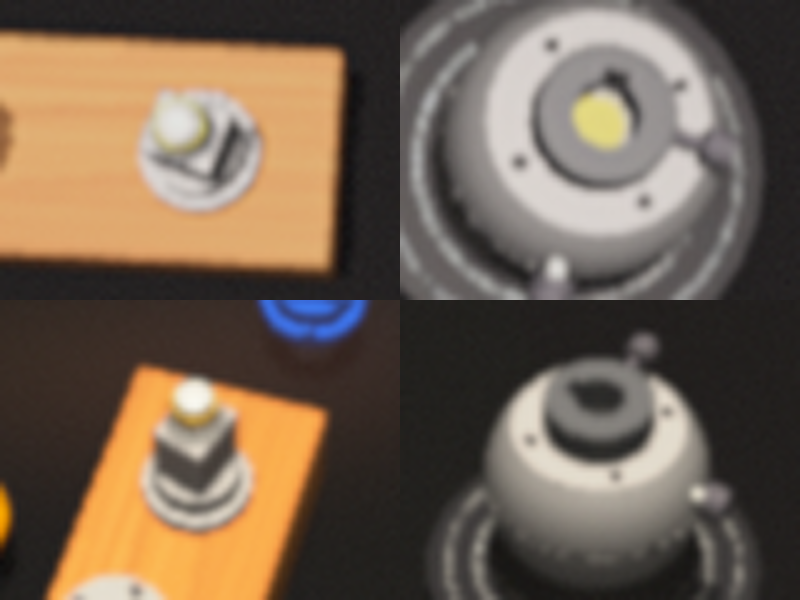

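```bash
cat > h.py <<'E'
from station import arm
import numpy as np, cv2
from scipy.spatial.transform import Rotation as R
np.set_printoptions(precision=4,suppress=True)
def ray(n,u,v,pose=None):
    p=arm.camera_params(n); x,y=(u-p['cx'])/p['fx'],(v-p['cy'])/p['fy']
    if n!='wrist':
        T=np.array(p['T']); d=np.array([x,y,1.])
    else:
        T=np.eye(4);T[:3,:3]=R.from_euler('xyz',pose[3:]).as_matrix();T[:3,3]=pose[:3]
        T=T@np.array(p['hand_eye']); r=np.hypot(x,y); d=np.array([x*np.sinc(r/np.pi),y*np.sinc(r/np.pi),np.cos(r)])
    d=T[:3,:3]@d; return T[:3,3],d/np.linalg.norm(d)
def tri(rs):
    A=0;b=0
    for o,d in rs: P=np.eye(3)-np.outer(d,d);A=A+P;b=b+P@o
    x=np.linalg.solve(A,b); return x,[np.linalg.norm((np.eye(3)-np.outer(d,d))@(x-o)) for o,d in rs]
def atz(r,z): o,d=r; return o+d*(z-o[2])/d[2]
def pose():
    s=arm.get_state(); return np.r_[s['eef_pos'],s['ee_rot']]
E
python3 - <<'E'
from h import *
for n,a,b in [('tip',(240.6,240),(318.4,278.4)),('flange',(245,245),(319.4,296.6)),('hub',(401,238),(350,174.6)),('screw',(423,244.4),(358.6,164.2))]:
    print(n,*tri([ray('top',*a),ray('side',*b)]))
print('flange z58',atz(ray('top',245,245),.058),atz(ray('side',319.4,296.6),.058))
print('hub z137',atz(ray('top',401,238),.137),atz(ray('side',350,174.6),.137))
print('notch',atz(ray('top',402.6,230.6),.137),atz(ray('side',346-0.5,172.5),.137))
a,b=atz(ray('top',205+342/5,215+48/5),.05),atz(ray('top',205+332/5,215+270/5),.05);print('stand edge',a,b,np.linalg.norm(a-b))
E
```

```text
tip [0.497  0.1792 0.1208] [np.float64(6.092975627497804e-05), np.float64(6.092975627503988e-05)]
flange [0.4974 0.1796 0.0482] [np.float64(0.0015015142942906472), np.float64(0.0015015142942906182)]
hub [ 0.5074 -0.1343  0.1311] [np.float64(0.001044449349598993), np.float64(0.0010444493495990672)]
screw [ 0.496  -0.1777  0.1298] [np.float64(0.0012756958680441724), np.float64(0.001275695868044118)]
flange z58 [0.4974 0.1784 0.058 ] [0.494  0.1855 0.058 ]
hub z137 [ 0.5074 -0.1333  0.137 ] [ 0.505  -0.1283  0.137 ]
notch [ 0.5221 -0.1364  0.137 ] [ 0.5177 -0.1325  0.137 ]
stand edge [0.5439 0.1222 0.05  ] [0.4498 0.1223 0.05  ] 0.09407535547283151
```

The crop confirms the choice: silver body with spanner flats and a slim nose with a gold band, standing in the left stand's hole. Holder is at about (0.496, 0.180) with tip height 0.121 (0.126 expected). Hub is at about (0.507, -0.133) with face 0.131–0.137. From the notch and screw, the keyway is at about -0.25 rad. Next: move over the holder.

Units first: shifts go in shares of 0.75 m and turns go in shares of 4 rad. So 0.61 m / 0.75 = 0.8133, -0.5 m / 0.75 = -0.6667, 0.82 rad / 4 = 0.205.

creep_tool(
  increments=[
    {"aperture": 0.088, "sx": -0.6667, "sy": 0.8133, "spin": 0.205},
    {"aperture": 0.088, "sx": -0.6667, "sy": 0.8133, "spin": 0.205},
    {"aperture": 0.088, "sx": -0.6667, "sy": 0.8133, "spin": 0.205},
    {"aperture": 0.088, "sx": -0.6667, "sy": 0.8133, "spin": 0.205},
    {"aperture": 0.088, "sx": -0.6667, "sy": 0.8133, "spin": 0.205},
    {"aperture": 0.088, "sx": -0.6667, "sy": 0.8133, "spin": 0.205},
    {"aperture": 0.088, "sx": -0.6667, "sy": 0.8133, "spin": 0.205},
    {"aperture": 0.088, "sx": -0.6667, "sy": 0.8133, "spin": 0.205},
    {"aperture": 0.088, "sx": -0.6667, "sy": 0.8133, "spin": 0.205},
    {"aperture": 0.088, "sx": -0.6667, "sy": 0.8133, "spin": 0.205},
    {"aperture": 0.088, "sx": -0.6667, "sy": 0.8133, "spin": 0.205},
    {"aperture": 0.088, "sx": -0.6667, "sy": 0.8133, "spin": 0.205},
    {"aperture": 0.088, "sx": -0.6667, "sy": 0.8133, "spin": 0.205},
    {"aperture": 0.088, "sx": -0.6667, "sy": 0.8133, "spin": 0.205},
    {"aperture": 0.088, "sx": -0.6667, "sy": 0.8133, "spin": 0.205},
    {"aperture": 0.088, "sx": -0.6667, "sy": 0.8133, "spin": 0.205},
    {"aperture": 0.088, "sx": -0.6667, "sy": 0.8133, "spin": 0.205},
    {"aperture": 0.088, "sx": -0.6667, "sy": 0.8133, "spin": 0.205},
    {"aperture": 0.088, "sx": -0.6667, "sy": 0.8133, "spin": 0.205},
    {"aperture": 0.088, "sx": -0.6667, "sy": 0.8133, "spin": 0.205},
  ],
)

```text
t: 1.82
eef_pos: [0.4853, 0.145, 0.2263]
ee_rot: [3.141, 0.0, 2.736]
force: [0.6, -0.6, -0.1]
width: 0.0879
gripper_force: 0.0
```

```bash
python3 - <<'E'
from h import *
p=pose();print(p,arm.get_state()['q'])
im=arm.grab_frame('wrist');cv2.imwrite('pics/w1.png',im[:,:,::-1]);np.save('p1.npy',p)
E
```

```text
[0.4853 0.145  0.2263 3.1411 0.0004 2.736 ] [ 0.6787  0.0791 -0.3531  0.0001 -1.138  -2.6552]
```

View pics/w1.png

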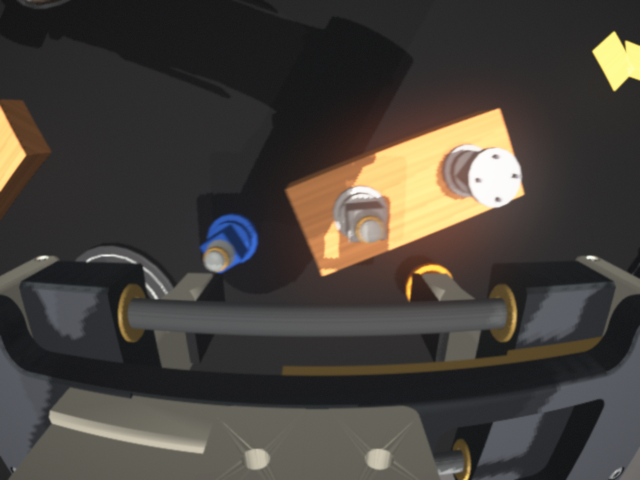

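Wrist view: the ring holder is at (365,220) in the near hole, plate holder at (483,175), blue look-alike at (230,245). The flats are nearly aligned with the image. I take an enlarged crop for the yaw.

```bash
python3 - <<'E'
from h import *
im=cv2.imread('pics/w1.png');c=cv2.resize(im[180:255,315:415],None,fx=8,fy=8,interpolation=cv2.INTER_CUBIC)
c=np.clip(c.astype(float)*1.5,0,255).astype(np.uint8)
cv2.imwrite('pics/w1c.png',c)
E
```

```text
(no output)
```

View pics/w1c.png

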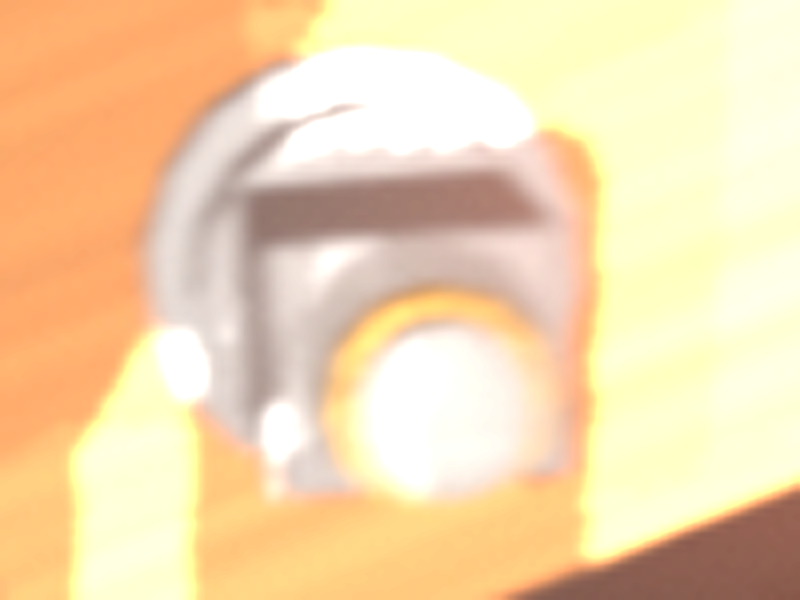

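```bash
python3 - <<'E'
from h import *
p=np.load('p1.npy')
W=lambda x,y:ray('wrist',315+x/8,180+y/8,p)
C=[atz(W(*c),.104) for c in [(250,243),(550,222),(570,475),(275,497)]]
C=np.array(C);print(C, C.mean(0))
for i in range(4):
    d=C[(i+1)%4]-C[i];print(np.linalg.norm(d),np.arctan2(d[1],d[0]))
print('tip',atz(W(450,410),.126), tri([W(450,410),ray('top',240.6,240),ray('side',318.4,278.4)]),tri([W(450,410),ray('top',240.6,240)]))
E
```

```text
[[0.4799 0.1724 0.104 ]
 [0.4894 0.2001 0.104 ]
 [0.5139 0.1929 0.104 ]
 [0.5044 0.1651 0.104 ]] [0.4969 0.1826 0.104 ]
0.029256220264608286 1.2412094822336603
0.025557222082383337 -0.28471980751534204
0.029414079163140993 -1.9019610317735869
0.025504253400878224 2.850772577947678
tip [0.4966 0.1833 0.126 ] (array([0.4968, 0.1811, 0.1232]), [np.float64(0.0024662905512981403), np.float64(0.0021759235196843287), np.float64(0.00048684961517221663)]) (array([0.5005, 0.1826, 0.1081]), [np.float64(0.0019827584596629616), np.float64(0.001982758459662926)])
```

Block top face measures 29.3 × 25.5 mm, as it should, centred at (0.497, 0.182), yaw about -0.31. Align above it and check.

Scaled: 0.04 m / 0.75 = 0.0533, 0.0375 m / 0.75 = 0.05, -0.096 rad / 4 = -0.024.

creep_tool(
  increments=[
    {"aperture": 0.088, "sx": 0.0047, "sy": 0.05, "sz": 0.0533, "spin": -0.024},
    {"aperture": 0.088, "sx": 0.0047, "sy": 0.05, "sz": 0.0533, "spin": -0.024},
    {"aperture": 0.088, "sx": 0.0047, "sy": 0.05, "sz": 0.0533, "spin": -0.024},
    {"aperture": 0.088, "sx": 0.0047, "sy": 0.05, "sz": 0.0533, "spin": -0.024},
  ],
  squeeze=20,
)

```text
t: 2.2
eef_pos: [0.4954, 0.176, 0.1859]
ee_rot: [-3.139, -0.001, 2.829]
force: [0.4, -0.9, -0.3]
width: 0.0877
gripper_force: 0.0
```

```bash
python3 - <<'E'
from h import *
p=pose();print(p)
im=arm.grab_frame('wrist');cv2.imwrite('pics/w2.png',im[:,:,::-1]);np.save('p2.npy',p)
c=cv2.resize(im[150:300,210:410,::-1],None,fx=4,fy=4,interpolation=cv2.INTER_CUBIC)
cv2.imwrite('pics/w2c.png',c)
print(pose())
E
```

```text
[ 0.4954  0.176   0.1859 -3.1393 -0.0012  2.829 ]
[ 0.4958  0.1758  0.1868 -3.1408 -0.0002  2.8286]
```

View pics/w2c.png

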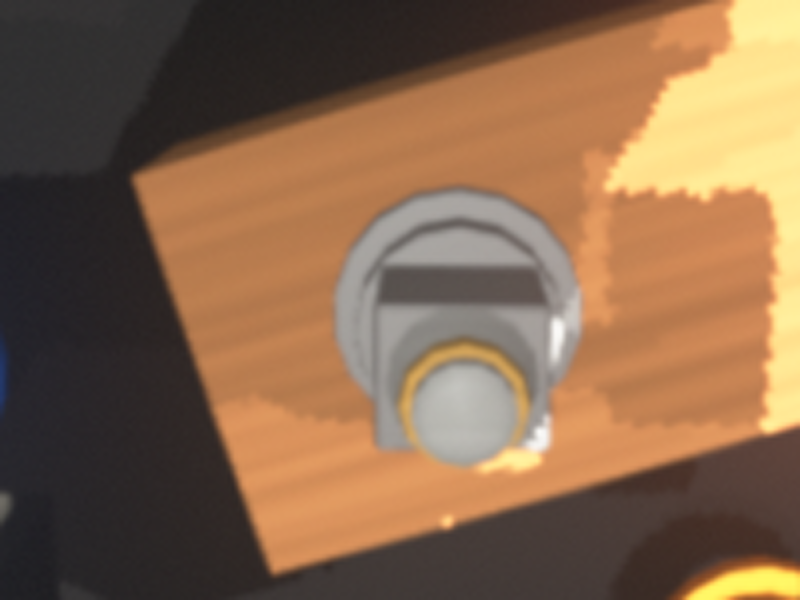

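```bash
python3 - <<'E'
from h import *
p=pose()
W=lambda x,y:ray('wrist',210+x/4,150+y/4,p)
C=np.array([atz(W(*c),.104) for c in [(378,305),(548,305),(550,450),(375,450)]])
print(C.mean(0)); 
for i in range(4):
    d=C[(i+1)%4]-C[i];print(np.linalg.norm(d),np.arctan2(d[1],d[0]))
t=atz(W(463,411),.126);print('tip',t,tri([W(463,411),ray('top',240.6,240),ray('side',318.4,278.4)]))
a=R.from_euler('xyz',p[3:]).as_matrix().T
for c in (C.mean(0),t): print(a@(c-p[:3]))
E
```

```text
[0.4979 0.1819 0.104 ]
0.028297648158068917 1.2575854296079954
0.0255054483513098 -0.2784103960635186
0.029945432910237508 -1.8855278793226176
0.02545582617993754 2.798508831256198
tip [0.4966 0.1818 0.126 ] (array([0.4971, 0.1802, 0.1218]), [np.float64(0.0015269891523858178), np.float64(0.0011212739324956216), np.float64(0.0005410357786863801)])
[-0.0002  0.0065  0.0828]
[0.001  0.006  0.0608]
```

Scaled: 0.1135 m / 0.75 = 0.1513, 0.0062 m / 0.75 = 0.0083.

creep_tool(
  increments=[
    {"aperture": 0.088, "sx": 0.0007, "sy": 0.0083},
    {"aperture": 0.088, "sx": 0.0007, "sy": 0.0083, "sz": 0.0533},
    {"aperture": 0.088, "sx": 0.0007, "sy": 0.0083, "sz": 0.1067},
    {"aperture": 0.088, "sx": 0.0007, "sy": 0.0083, "sz": 0.1513},
    {"aperture": 0.088, "sx": 0.0007, "sy": 0.0083, "sz": 0.1513},
  ],
  squeeze=50,
)

```text
t: 2.67
eef_pos: [0.4942, 0.1798, 0.0684]
ee_rot: [-3.135, -0.005, 2.827]
force: [-0.8, -0.8, -0.2]
width: 0.0879
gripper_force: 0.0
```

creep_tool(
  increments=[
    {"aperture": 0.02},
    {"aperture": 0.02},
    {"aperture": 0.02},
    {"aperture": 0.02},
    {"aperture": 0.02},
    {"aperture": 0.02},
    {"aperture": 0.02},
    {"aperture": 0.02},
    {"aperture": 0.02},
    {"aperture": 0.02},
  ],
  squeeze=50,
)

```text
t: 3.5
eef_pos: [0.4972, 0.1822, 0.0731]
ee_rot: [-3.141, -0.0, 2.829]
force: [-1.1, -0.6, 2.1]
width: 0.0299
gripper_force: 50.0
```

Grip closed at 29.9 mm on the flats. Lift, and carry to a spot beside the hub where the wrist camera sees bore and notch.

Scaled: -0.298 m / 0.75 = -0.3973, -0.12 m / 0.75 = -0.16.

creep_tool(
  increments=[
    {"aperture": 0.02, "sz": -0.02},
    {"aperture": 0.02, "sz": -0.06},
    {"aperture": 0.02, "sz": -0.1067},
    {"aperture": 0.02, "sz": -0.1533},
    {"aperture": 0.02, "sz": -0.2},
    {"aperture": 0.02, "sx": -0.0267, "sy": -0.04, "sz": -0.2},
    {"aperture": 0.02, "sx": -0.0533, "sy": -0.0867, "sz": -0.2},
    {"aperture": 0.02, "sx": -0.08, "sy": -0.1333, "sz": -0.2},
    {"aperture": 0.02, "sx": -0.1067, "sy": -0.1733, "sz": -0.2},
    {"aperture": 0.02, "sx": -0.1333, "sy": -0.2133, "sz": -0.2},
    {"aperture": 0.02, "sx": -0.16, "sy": -0.2533, "sz": -0.2},
    {"aperture": 0.02, "sx": -0.1867, "sy": -0.2933, "sz": -0.2},
    {"aperture": 0.02, "sx": -0.2133, "sy": -0.3333, "sz": -0.2},
    {"aperture": 0.02, "sx": -0.24, "sy": -0.3733, "sz": -0.2},
    {"aperture": 0.02, "sx": -0.2493, "sy": -0.3973, "sz": -0.2},
    {"aperture": 0.02, "sx": -0.2493, "sy": -0.3973, "sz": -0.2},
    {"aperture": 0.02, "sx": -0.2493, "sy": -0.3973, "sz": -0.2},
  ],
)

```text
t: 4.92
eef_pos: [0.5831, -0.1597, 0.2218]
ee_rot: [-3.141, -0.002, 2.827]
force: [0.2, 0.5, -1.8]
width: 0.0295
gripper_force: 50.0
```

```bash
python3 - <<'E'
from h import *
p=pose();print(p)
n=lambda c:arm.grab_frame(c)[:,:,::-1]
w=n('wrist');np.save('p3.npy',p);print(pose());s=n('side')
cv2.imwrite('pics/w3.png',w);cv2.imwrite('pics/s3.png',s)
cv2.imwrite('pics/c3.png',np.hstack([cv2.resize(w[100:300,220:420],(400,400)),cv2.resize(s[100:240,270:410],(400,400),interpolation=cv2.INTER_CUBIC)]))
E
```

```text
[ 0.5831 -0.1597  0.2218 -3.1413 -0.0022  2.8267]
[ 0.5832 -0.1588  0.2221 -3.1415 -0.0017  2.8279]
```

View pics/c3.png

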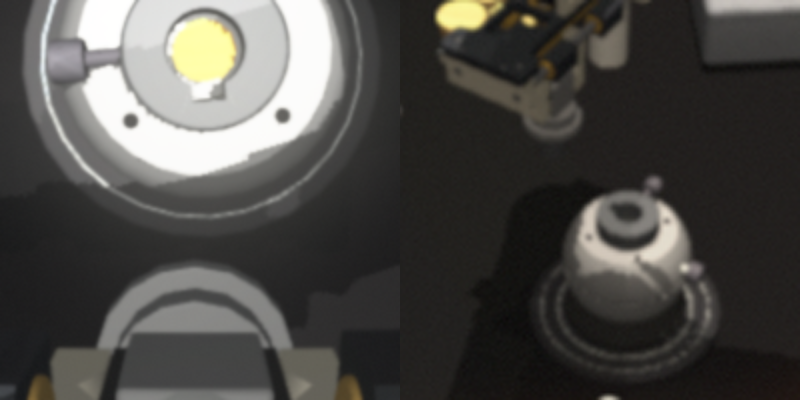

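Left panel (wrist, 2×, offset (220,100)): bore centre at (206,48), hub rim from 122 to 288, notch straight below at (208,95), screw head at (68,62). Right panel (side): holder held firmly, flange visible, hub empty.

```bash
python3 - <<'E'
from h import *
from scipy.optimize import least_squares
w=cv2.imread('pics/w3.png')
p=(np.load('p3.npy')+pose())/2;p[3:]=pose()[3:]
W=lambda x,y:ray('wrist',220+x/2,100+y/2,p)
g=lambda x,y,z=.137:atz(W(x,y),z)
pts=np.array([g(*c) for c in [(122,47),(288,47),(206,130),(146,105),(265,107)]])
f=least_squares(lambda c:np.hypot(*(pts[:,:2]-c[:2]).T)-c[2],[.507,-.133,.028]).x;print('hub',f)
b=np.array([g(*c) for c in [(166,48),(245,48),(206,9)]])
print('bore',least_squares(lambda c:np.hypot(*(b[:,:2]-c[:2]).T)-c[2],[.507,-.133,.013]).x)
print('tri',tri([W(206,48),ray('top',401,238),ray('side',350,174.6)]))
c=g(206,48)[:2]
for q in [(208.5,90),(208.5,99)]: d=g(*q)[:2]-c;print('notch',d,np.arctan2(d[1],d[0]))
for q,z in [((68,62),.129),((100,58),.129)]: d=g(*q,z)[:2]-f[:2];print('screw',d,np.hypot(*d),np.arctan2(d[1],d[0])+np.pi/2)
print(pose(),arm.get_state()['q'][5])
E
```

```text
hub [ 0.5085 -0.1302  0.0269]
bore [ 0.5084 -0.1302  0.0127]
tri (array([ 0.5073, -0.1318,  0.134 ]), [np.float64(0.002101990857971685), np.float64(0.0020113943758674085), np.float64(0.0016222388171392365)])
notch [ 0.0133 -0.0034] -0.25328603761379415
notch [ 0.0161 -0.0043] -0.2635296283380789
screw [-0.0107 -0.045 ] 0.04623374981117068 -0.23455875678345572
screw [-0.0084 -0.0343] 0.03528658852922456 -0.2400392705797949
[ 0.5833 -0.1582  0.2224  3.1416 -0.0012  2.8291] -1.9408334489228423
```

Keyway at about -0.25 rad (notch and screw agree). Move above the bore with the key turned to it, then lower gently until the round foot is in.

Scaled: 0.08 m / 0.75 = 0.1067, 0.06 m / 0.75 = 0.08, -0.063 rad / 4 = -0.0158.

creep_tool(
  increments=[
    {"aperture": 0.02, "sx": 0.04, "sy": 0.0013, "spin": -0.0075},
    {"aperture": 0.02, "sx": 0.08, "sy": 0.0027, "spin": -0.015},
    {"aperture": 0.02, "sx": 0.1067, "sy": 0.004, "spin": -0.0158},
    {"aperture": 0.02, "sx": 0.1067, "sy": 0.004, "spin": -0.0158},
    {"aperture": 0.02, "sx": 0.1067, "sy": 0.004, "spin": -0.0158},
    {"aperture": 0.02, "sx": 0.1067, "sy": 0.004, "sz": 0.0133, "spin": -0.0158},
    {"aperture": 0.02, "sx": 0.1067, "sy": 0.004, "sz": 0.024, "spin": -0.0158},
    {"aperture": 0.02, "sx": 0.1067, "sy": 0.004, "sz": 0.0293, "spin": -0.0158},
    {"aperture": 0.02, "sx": 0.1067, "sy": 0.004, "sz": 0.0347, "spin": -0.0158},
    {"aperture": 0.02, "sx": 0.1067, "sy": 0.004, "sz": 0.0373, "spin": -0.0158},
    {"aperture": 0.02, "sx": 0.1067, "sy": 0.004, "sz": 0.04, "spin": -0.0158},
    {"aperture": 0.02, "sx": 0.1067, "sy": 0.004, "sz": 0.04, "spin": -0.0158},
  ],
)

```text
t: 6.02
eef_pos: [0.5084, -0.1313, 0.1924]
ee_rot: [-3.141, -0.001, 2.892]
force: [-0.5, 0.5, -2.0]
width: 0.0294
gripper_force: 50.0
```

```bash
python3 - <<'E'
from h import *
s=arm.get_state();print(s['force'],s['moment'],pose())
E
```

```text
[-0.4803  0.5425 -2.0258] [-0.0342  0.045   0.0011] [ 0.5084 -0.1313  0.1924 -3.1413 -0.001   2.8921]
```

creep_tool(
  increments=[
    {"aperture": 0.02, "sz": 0.0027},
    {"aperture": 0.02, "sz": 0.0053},
    {"aperture": 0.02, "sz": 0.008},
    {"aperture": 0.02, "sz": 0.0093},
    {"aperture": 0.02, "sz": 0.0093},
  ],
)

```text
t: 6.43
eef_pos: [0.5084, -0.1312, 0.1858]
ee_rot: [3.142, -0.0, 2.892]
force: [0.2, 0.1, -3.2]
width: 0.0299
gripper_force: 50.0
```

```bash
python3 - <<'E'
from h import *
s=arm.get_state();print(s['force'],s['moment'],pose())
p=pose();w=arm.grab_frame('wrist')[:,:,::-1];x=arm.grab_frame('side')[:,:,::-1]
cv2.imwrite('pics/c4.png',np.hstack([cv2.resize(w[180:300,257:377],(400,400)),cv2.resize(x[120:220,295:395],(400,400),interpolation=cv2.INTER_CUBIC)]))
E
```

```text
[ 0.2092  0.0579 -3.1976] [-0.0781  0.051   0.0159] [ 0.5084 -0.1312  0.1858  3.1415 -0.0002  2.8922]
```

View pics/c4.png

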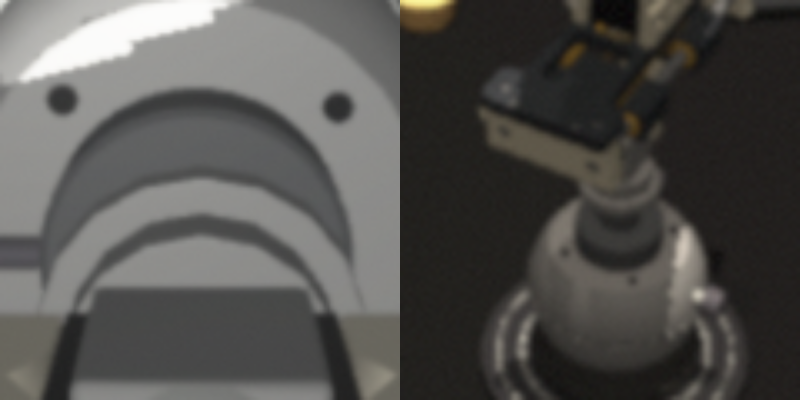

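Holder stands concentric over the hub, foot in the bore, no side force. Continue past the key depth (z ≈ 0.182).

Scaled: 0.008 m / 0.75 = 0.0107, 0.006 m / 0.75 = 0.008.

creep_tool(
  increments=[
    {"aperture": 0.02, "sz": 0.0027},
    {"aperture": 0.02, "sz": 0.0053},
    {"aperture": 0.02, "sz": 0.008},
    {"aperture": 0.02, "sz": 0.0107},
    {"aperture": 0.02, "sz": 0.0107},
  ],
)

```text
t: 6.95
eef_pos: [0.5083, -0.1311, 0.1775]
ee_rot: [3.142, -0.001, 2.892]
force: [-0.6, -0.4, -2.0]
width: 0.0301
gripper_force: 50.0
```

```bash
python3 -c "
from h import *
print(arm.get_state()['force'],arm.get_state()['moment'])"
```

```text
[-0.5857 -0.3501 -2.0102] [-0.1021  0.0777 -0.0083]
```

Below the face with no resistance: the key is in the keyway. Down towards the ejector.

Scaled: 0.01 m / 0.75 = 0.0133, 0.008 m / 0.75 = 0.0107.

creep_tool(
  increments=[
    {"aperture": 0.02, "sz": 0.0027},
    {"aperture": 0.02, "sz": 0.0053},
    {"aperture": 0.02, "sz": 0.008},
    {"aperture": 0.02, "sz": 0.0107},
    {"aperture": 0.02, "sz": 0.0133},
    {"aperture": 0.02, "sz": 0.0133},
  ],
)

```text
t: 7.45
eef_pos: [0.5085, -0.1312, 0.1679]
ee_rot: [-3.141, -0.0, 2.892]
force: [-2.3, 0.1, 1.3]
width: 0.0294
gripper_force: 50.0
```

```bash
python3 -c "
from h import *
print(arm.get_state()['force'],arm.get_state()['moment'])"
```

```text
[-2.2793  0.0718  1.3033] [-0.193   0.5869 -0.0228]
```

creep_tool(
  increments=[
    {"aperture": 0.02, "sz": 0.0027},
    {"aperture": 0.02, "sz": 0.0053},
    {"aperture": 0.02, "sz": 0.0067},
    {"aperture": 0.02, "sz": 0.0067},
  ],
)

```text
t: 7.78
eef_pos: [0.5086, -0.1312, 0.1633]
ee_rot: [-3.141, 0.0, 2.893]
force: [-3.1, -0.0, 2.4]
width: 0.0295
gripper_force: 50.0
```

```bash
python3 -c "
from h import *
print(arm.get_state()['force'],arm.get_state()['moment'])"
```

```text
[-3.1118 -0.0192  2.4152] [-0.1014  1.0566  0.043 ]
```

Scaled: 0.0025 m / 0.75 = 0.0033, 0.002 m / 0.75 = 0.0027.

creep_tool(
  increments=[
    {"aperture": 0.02, "sx": 0.0008, "sz": 0.0013},
    {"aperture": 0.02, "sx": 0.0008, "sz": 0.0027},
    {"aperture": 0.02, "sx": 0.0008, "sz": 0.0033},
    {"aperture": 0.02, "sx": 0.0008, "sz": 0.0033},
  ],
)

```text
t: 8.12
eef_pos: [0.5085, -0.1312, 0.1613]
ee_rot: [-3.142, 0.001, 2.893]
force: [-1.9, -1.3, 7.4]
width: 0.0295
gripper_force: 50.0
```

```bash
python3 -c "
from h import *
print(arm.get_state()['force'],arm.get_state()['moment'])"
```

```text
[-1.8503 -1.2567  7.393 ] [-0.1783  1.0085 -0.006 ]
```

creep_tool(
  increments=[
    {"aperture": 0.02, "sz": 0.0013},
    {"aperture": 0.02, "sz": 0.002},
    {"aperture": 0.02, "sz": 0.002},
    {"aperture": 0.02, "sz": 0.002},
  ],
)

```text
t: 8.45
eef_pos: [0.5085, -0.1312, 0.1601]
ee_rot: [-3.142, 0.002, 2.893]
force: [-3.5, 0.3, 8.9]
width: 0.0295
gripper_force: 50.0
```

```bash
python3 -c "
from h import *
print(arm.get_state()['force'],arm.get_state()['moment'])"
```

```text
[-3.4919  0.284   8.9102] [-0.0328  1.3501 -0.0031]
```

Scaled: 0.001 m / 0.75 = 0.0013, 0.0005 m / 0.75 = 0.0007.

creep_tool(
  increments=[
    {"aperture": 0.02, "sx": 0.0013, "sz": 0.0007},
    {"aperture": 0.02, "sx": 0.0013, "sz": 0.0013},
    {"aperture": 0.02, "sx": 0.0013, "sz": 0.0013},
    {"aperture": 0.02, "sx": 0.0013, "sz": 0.0013},
  ],
)

```text
t: 8.78
eef_pos: [0.5085, -0.1312, 0.1601]
ee_rot: [-3.141, 0.004, 2.893]
force: [-3.4, 0.0, 12.6]
width: 0.0297
gripper_force: 50.0
```

```bash
python3 -c "
from h import *
print(arm.get_state()['force'],arm.get_state()['moment'])"
```

```text
[-3.399   0.0445 12.6201] [-0.1367  1.3682 -0.0385]
```

creep_tool(
  increments=[
    {"aperture": 0.02, "sz": 0.0007},
    {"aperture": 0.02, "sz": 0.0013},
    {"aperture": 0.02, "sz": 0.0013},
    {"aperture": 0.02, "sz": 0.0013},
  ],
)

```text
t: 9.12
eef_pos: [0.5085, -0.1312, 0.16]
ee_rot: [-3.141, 0.004, 2.893]
force: [-6.8, 1.6, 21.2]
width: 0.0301
gripper_force: 50.0
```

```bash
python3 -c "
from h import *
print(arm.get_state()['force'],arm.get_state()['moment'])"
```

```text
[-6.773   1.6    21.2186] [ 0.5098  2.6326 -0.0339]
```

Scaled: 0.0015 m / 0.75 = 0.002, 0.0007 m / 0.75 = 0.0009.

creep_tool(
  increments=[
    {"aperture": 0.02, "sx": 0.0009},
    {"aperture": 0.02, "sx": 0.002},
    {"aperture": 0.02, "sx": 0.002},
    {"aperture": 0.02, "sx": 0.002},
  ],
)

```text
t: 9.45
eef_pos: [0.5083, -0.1311, 0.1601]
ee_rot: [-3.142, 0.007, 2.894]
force: [-2.2, -1.7, 16.5]
width: 0.0297
gripper_force: 50.0
```

```bash
python3 - <<'E'
from h import *
s=arm.get_state();print(s['force'],s['moment'])
w=arm.grab_frame('wrist')[:,:,::-1];x=arm.grab_frame('side')[:,:,::-1]
cv2.imwrite('pics/c5.png',np.hstack([cv2.resize(w[180:300,257:377],(400,400)),cv2.resize(x[130:210,305:385],(400,400),interpolation=cv2.INTER_CUBIC)]))
E
```

```text
[-2.1746 -1.733  16.4505] [-0.7248  0.806  -0.019 ]
```

View pics/c5.png

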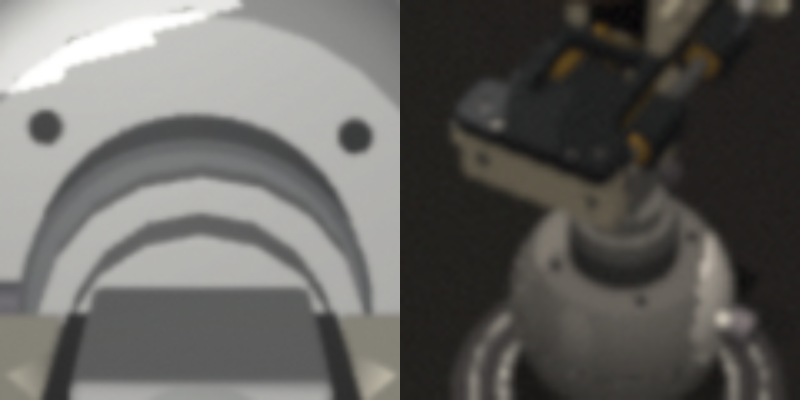

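Scaled: -0.001 m / 0.75 = -0.0013, -0.0005 m / 0.75 = -0.0007.

creep_tool(
  increments=[
    {"aperture": 0.02, "sx": -0.0007, "sz": 0.0007},
    {"aperture": 0.02, "sx": -0.0013, "sz": 0.0013},
    {"aperture": 0.02, "sx": -0.0013, "sz": 0.0013},
    {"aperture": 0.02, "sx": -0.0013, "sz": 0.0013},
    {"aperture": 0.02, "sx": -0.0013, "sz": 0.0013},
    {"aperture": 0.02, "sx": -0.0013, "sz": 0.0013},
  ],
)

```text
t: 10.05
eef_pos: [0.5084, -0.1311, 0.16]
ee_rot: [-3.141, 0.006, 2.894]
force: [-7.4, 2.2, 27.8]
width: 0.0296
gripper_force: 50.0
```

```bash
python3 -c "
from h import *
print(arm.get_state()['force'],arm.get_state()['moment'],pose())"
```

```text
[-7.3582  2.2289 27.7881] [ 0.868   3.3218 -0.0278] [ 0.5084 -0.1311  0.16   -3.1414  0.0055  2.8939]
```

creep_tool(
  increments=[
    {"aperture": 0.02},
    {"aperture": 0.02},
    {"aperture": 0.02},
    {"aperture": 0.02},
    {"aperture": 0.02},
    {"aperture": 0.02},
    {"aperture": 0.02},
    {"aperture": 0.02},
    {"aperture": 0.02},
    {"aperture": 0.02},
    {"aperture": 0.02},
    {"aperture": 0.02},
  ],
)

```text
t: 11.05
eef_pos: [0.5085, -0.1312, 0.16]
ee_rot: [-3.141, 0.006, 2.894]
force: [-8.1, 2.6, 28.6]
width: 0.0294
gripper_force: 50.0
```

```bash
python3 -c "
from station import arm
print(arm.job_done())"
```

```text
the job is handed in; nothing more can be done
None
```

The ring holder is in the ball vise with its key in the keyway and its flange down on the hub (by height, force and camera; tool about 0.006 rad off vertical); the arm still grips it at 50 N and presses down with about 28 N, handed in at 11 s.

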